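# Pull the air filter and hold it up to the light

### The arm

A 6-joint arm with a two-finger parallel gripper is mounted at the origin on the work surface. World frame = base frame: x ahead of the robot, y to its left, z up, the work surface at z = 0. Lengths are in m, angles in rad, forces in N, time in s.
With the tool pointing down it reaches from about 0.275 to 0.775 m from the base axis. Payload 14.6 kg.
Tool frame: the origin (TCP) lies midway between the tips of the shut fingers; the grasp point (between the pads) lies env.tcp_to_grasp behind it (env.tcp_to_grasp is the distance from the TCP to the grasp point, in m); z points along the fingers, x is the direction in which the jaws open and shut, and the axes are right-handed (so a half turn about z gives the same grasp; the last joint's range is limited). The gripper opens to 85 mm and grips with 20 to 120 N. Pads are 22 mm wide; open, the fingers measure 114 mm over their backs; the gripper's body (76 mm by 85 mm) begins 54 mm behind the grasp point. The pads swing forward as they close: fully open they stand 13 mm farther back than shut.
Start: joints at [0.994, 0.263, -0.048, 1.259, 0, 1.415], TCP at [0.215, 0.479, 0.231] pointing down, gripper open.
Joint ranges: [-2.65, 2.65], [-0.89, 1.7], [-1.18, 1.37], [-2.13, 2.11], [-1.35, 1.29], [-3.14, 3.14]. Speed limits (rad/s): [1.89, 1.89, 2.57, 2.79, 3.14, 3.14].

### API

Orientations are given as a rotation vector (axis times angle).
In Python, from bench import env gives the robot as it stands.
- The arm moves only by the shell command python3 -m handwheel 'ROWS' [OPENING]. ROWS is JSON, a list of rows, each a list of 2 entries, a list of its own where there are three numbers: the shift along the tool's x, y, z in mm, then the turn about the tool's z in degrees. A call has exactly 10 rows; each row shifts and turns the pose as measured when the row begins, along the tool's axes as they then stand; what a row does not reach is not made up. A row lasts 1/12 s, in which the tool goes at most 41.7 mm and 7.16 degrees, less where a joint would pass 70% of its speed; a pose out of reach is approached as far as the arm can. A call is refused whole if a number of a shift passes 41.7 or a number of a turn 7.16, either way. A call with a gripper value outside its range is refused whole. OPENING is the opening in per cent of the stroke, from 0 (shut) to 100 (fully open), set as the call begins (- or left out, the last holds). The fingers move at their own pace and stop on an object; the grip force is fixed at half the most. Time passes only in rows, so rows that do not move let the fingers close, or fill a call up. It gives the time, the measured TCP pose, the force and the opening at its end, in the units of the state.
- env.state(): the state, without advancing time (a new reading comes with each control period).
- env.get_image(name): name is "scene" or "side" or "wrist"; returns the picture (420x560x3 uint8, blue, green, red); there is no depth.
- env.calibration(name): a dict with "fx", "fy", "cx", "cy" (pixels), "extrinsics" (4x4, takes a point from camera to world coordinates). Camera axes: x right, y up, looking along -z (the intrinsics and any distortion apply to the point x, -y, -z); pixel columns grow to the right and rows downward; lengths in m; the calibration is good to about 2 mm. A picture is of the moment at which its call begins: read the wrist's pose just before it. calibration takes no time and is no camera call; for the wrist camera it gives the pose at the moment of the call.
- env.sign_off(): hands the job in, once; it reports no verdict.
The state is a dict: "t": time; "joint_pos": joint angles; "joint_vel": joint speeds; "effort": joint torques, N m; "ee_pos": TCP position; "eef_rot": TCP orientation; "contact_force": force on the tool from outside, world axes, zero at the start; "wrist_torque": the same for the moment, N m; "opening": finger opening in m.
Only numpy, scipy, OpenCV 4.12 (cv2) and the standard library are available. Lean on these libraries where they do the work, as an engineer would, in place of code of your own. Each camera call takes 0.05 s, during which the arm holds its last target.

### The job

Swing the green flap of the grey filter housing open, past upright, and leave it standing open; draw the orange filter plate out of the housing and hold it up to the inspection lamp: upright, tab up, centred in front of the lit face, square to it and about 7 cm away. Finish while still holding it there, still, in the gripper. Never bump the lamp or disturb the oil can, screw jar, wrench and socket.

Things in the scene. Friction and masses are not known exactly. Their poses are not given: they have to be found in the camera images.
- housing: Grey sheet-steel filter housing, fixed to the deck, 150 (x) x 170 (y) x 125 high, walls 5, open at the top under the flap; origin at the centre of its underside, z up. The flap is hinged along its +x rim; a duct stub 56 in diameter and 25 long sticks out of the +x side, 50 up. Inside, the filter plate stands in a guide channel 62 high (sides clear by 2), centred at x = -15, y = 0; inner floor at z = 8.
- flap (a joint): Hinge of the green cover flap (158 long from the hinge, 174 wide, 5 thick). 0 = shut, 1.57 = upright, stop at 2.0 (leaning back). It starts shut or slightly ajar (up to 0.25). A stiff friction hinge (0.4 N m): it stays where it is left. Positive turns about the housing's +y axis, the bar rising and going over to +x.
- flap_bar (a point): Middle of the yellow handle bar on the flap: a round bar 10 in diameter, 90 long, parallel to the hinge (housing y), on two end posts; 150 from the hinge along the flap and 55 above its underside (its axis stands 50 off the flap). It may be pinched from above across the bar and turns between the fingers as the flap swings.
- flap_hinge (a point): Point on the hinge axis, at the middle of the flap's width: housing x = 75, z = 125. The point turns with the flap.
- filter: Loose filter plate, about 0.16 kg: orange frame 14 thick (own x) x 110 wide (own y) x 80 high with white pleats; on its top edge in the middle a pull tab 14 thick, 44 wide, 30 high (top at 110). Origin at the middle of the underside, z up. It starts standing in the housing with its axes along the housing's, hidden by the flap.
- filter_tab (a point): Middle of the pull tab, 95 above the plate's underside; grip it across the thickness (own x), from above. With the plate home it is 103 above the deck, 22 below the housing's rim.
- filter_mid (a point): Middle of the plate's frame, 40 above its underside.
- lamp: Inspection lamp fixed to the deck: upright black panel 190 wide (y), 150 high (from z = 75 to 225), 22 thick, on a base 100 x 160 x 12 (x from -70 to 30). Its lit face is at x = 0 and looks to its +x, roughly away from the robot. Origin on the deck under the lit face.
- lamp_face (a point): Centre of the lit face, 150 above the deck; axes as the lamp's, +x straight out of the lit face.
- oil_can: Bystander: blue can, 52 in diameter, 130 high; origin at the middle of its underside.
- screw_jar: Bystander: glass jar with steel lid, 60 in diameter, 75 high; origin at the middle of its underside.
- wrench: Bystander: steel open-ended wrench lying on the deck, about 180 long along its x; origin at its underside.
- socket: Bystander: steel socket, 28 in diameter, 50 high, standing; origin at the middle of its underside.
Not all that is in view belongs to the job. What is shaped like the lamp but brown, pink or red is not meant.

How it is judged:
On the way, in this order (a step that is already met when the one before it is completed fails the run):
1. the flap is swung past upright while the filter plate is still in its channel (value of joint flap above 1.58 rad and z of filter in the frame of housing below 0.03 m), for 0.2 s.
2. the filter plate is lifted clear of the housing in the gripper, the flap staying open (z of filter in the frame of housing above 0.128 m and contact force between filter and the fingers above 0.5 N and value of joint flap above 1.5 rad), for 0.2 s.
At the end, for the whole second after the job is handed in: Plate held still by the fingers, touching nothing else, over 60 mm above the deck; its middle 30 to 120 mm out from the lit face and within 35 mm of its centre sideways and in height; square to it and upright within 15 degrees; flap still open (over 1.5 rad) (x of filter_mid in the frame of lamp_face between 0.03 and 0.12 m and y of filter_mid in the frame of lamp_face between -0.035 and 0.035 m and z of filter_mid in the frame of lamp_face between -0.035 and 0.035 m and angle between the x axis of filter and the x axis of lamp, either way round below 0.26 rad and angle between filter's own z axis and vertical below 0.26 rad and contact force between filter and the fingers above 0.5 N and contact force between filter and lamp below 0.1 N and contact force between filter and housing below 0.1 N and contact force between filter and oil_can below 0.1 N and contact force between filter and screw_jar below 0.1 N and contact force between filter and wrench below 0.1 N and contact force between filter and socket below 0.1 N and height (world z) of filter above 0.06 m and linear speed of filter below 0.03 m/s and angular speed of filter below 0.2 rad/s and value of joint flap above 1.5 rad); the arm keeps its last pose, push and grip.
It fails at once if the lamp is bumped (over 3 N) (contact force between lamp and anything else above 3 N).
It fails at once if the oil can is disturbed (moved over 30 mm) (distance of oil_can from where it was at the start of the episode above 0.03 m).
It fails at once if the screw jar is disturbed (moved over 30 mm) (distance of screw_jar from where it was at the start of the episode above 0.03 m).
It fails at once if the wrench is disturbed (moved over 30 mm) (distance of wrench from where it was at the start of the episode above 0.03 m).
It fails at once if the socket is disturbed (moved over 30 mm) (distance of socket from where it was at the start of the episode above 0.03 m).
It also fails if it takes over 64 s, if anything falls off the work surface, if the arm or the gripper's body presses on something with over 40 N, if the wrist force passes 120 N, or if a joint passes its speed limit or range.

## Working session

There is one attempt and no reset: what is moved stays moved. The work goes in short steps, Python scripts to look and compute and a shell command to move; the robot and the scene stay as the last step left them, time stands still between calls to the robot, and variables do not carry over. Pictures are saved under pics/ and viewed, and the job is handed in when it is done.

```bash
ls -la; mkdir -p pics; cat > h.py <<'E'
import numpy as np, cv2
from bench import env
from scipy.spatial.transform import Rotation as R
def snap(n,f):
    im=env.get_image(n); cv2.imwrite('pics/'+f,im); return im
def ray(c,u,v):
    E=np.array(c['extrinsics']); d=np.array([(u-c['cx'])/c['fx'],-(v-c['cy'])/c['fy'],-1.])
    return E[:3,3],E[:3,:3]@d
def onz(c,u,v,z):
    o,d=ray(c,u,v); return o+d*(z-o[2])/d[2]
def proj(c,p):
    E=np.array(c['extrinsics']); q=E[:3,:3].T@(np.asarray(p)-E[:3,3]); 
    return c['cx']+c['fx']*q[0]/-q[2], c['cy']-c['fy']*q[1]/-q[2]
E
python3 - <<'E'
from h import *
s=env.state(); print(s); print(env.tcp_to_grasp)
for n in ['scene','side','wrist']:
    c=env.calibration(n); print(n,c); snap(n,n+'0.png')
print(env.state()['t'])
E
```

```text
total 12
drwxr-xr-x  3 agent agent 4096 Dec  6 20:59 .
drwxr-xr-x 23 root  root  4096 Dec  6 20:59 ..
drwxr-xr-x  2 agent agent 4096 Dec  6 20:59 pics
{'t': 0.0, 'joint_pos': array([ 9.93711884e-01,  2.63528087e-01, -4.89336533e-02,  1.25942089e+00,
        2.90598373e-05,  1.41551649e+00]), 'joint_vel': array([-0.00172976,  0.00182397,  0.00113769, -0.00015862,  0.00032143,
       -0.00025968]), 'effort': array([ 2.21339460e-04, -6.37622881e+01,  3.84559643e+01,  1.37455598e-02,
       -1.12906002e-04,  4.14602283e-06]), 'ee_pos': array([0.21477145, 0.4787522 , 0.23082364]), 'eef_rot': array([ 2.63691213e+00,  1.70695196e+00, -1.57698217e-03]), 'contact_force': array([0.3296773 , 0.28882026, 0.00205054]), 'wrist_torque': array([ 0.03969782, -0.00216829, -0.04924358]), 'opening': 0.0853530648924319}
0.0187
scene {'fx': 543.4668697313612, 'fy': 543.4668697313612, 'cx': 277.51702731240795, 'cy': 210.16988822513278, 'extrinsics': array([[ 0.82429984, -0.33565766,  0.45592073,  1.21806218],
       [ 0.56597424,  0.50881413, -0.64867661, -0.94304341],
       [-0.01424563,  0.79274341,  0.60938899,  1.01457343],
       [ 0.        ,  0.        ,  0.        ,  1.        ]])}
side {'fx': 403.3791242110855, 'fy': 403.3791242110855, 'cx': 275.0781023874816, 'cy': 211.59437442691245, 'extrinsics': array([[ 0.71996151, -0.56339675,  0.40526475,  1.02335099],
       [ 0.6938703 ,  0.57245774, -0.43684796, -0.55133715],
       [ 0.01412178,  0.59571489,  0.80307182,  1.12196414],
       [ 0.        ,  0.        ,  0.        ,  1.        ]])}
wrist {'fx': 365.5884545853383, 'fy': 365.5884545853383, 'cx': 277.18362009752695, 'cy': 207.49077046671655, 'extrinsics': array([[ 0.40926426, -0.87390995, -0.26226735,  0.14791502],
       [ 0.91241252,  0.39120924,  0.12024444,  0.50886292],
       [-0.0024814 , -0.28850776,  0.95747434,  0.37253163],
       [ 0.        ,  0.        ,  0.        ,  1.        ]])}
0.15
```

View pics/scene0.png

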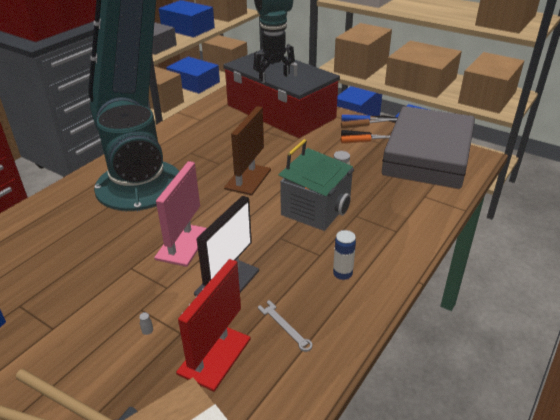

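View pics/side0.png

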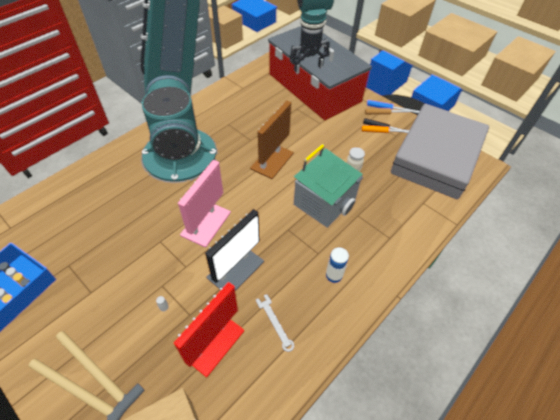

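View pics/wrist0.png

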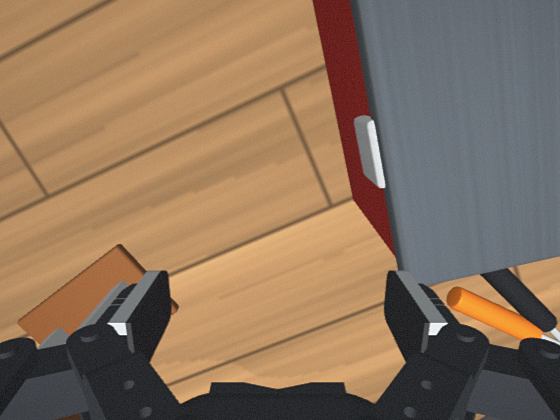

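```bash
python3 - <<'E'
import cv2
a=cv2.imread('pics/scene0.png'); 
cv2.imwrite('pics/s_h.png',cv2.resize(a[125:235,260:370],None,fx=5,fy=5,interpolation=2))
cv2.imwrite('pics/s_l.png',cv2.resize(a[190:310,180:300],None,fx=5,fy=5,interpolation=2))
b=cv2.imread('pics/side0.png')
cv2.imwrite('pics/d_h.png',cv2.resize(b[130:240,280:390],None,fx=5,fy=5,interpolation=2))
cv2.imwrite('pics/d_l.png',cv2.resize(b[200:300,190:290],None,fx=5,fy=5,interpolation=2))
E
```

```text
(no output)
```

View pics/s_h.png

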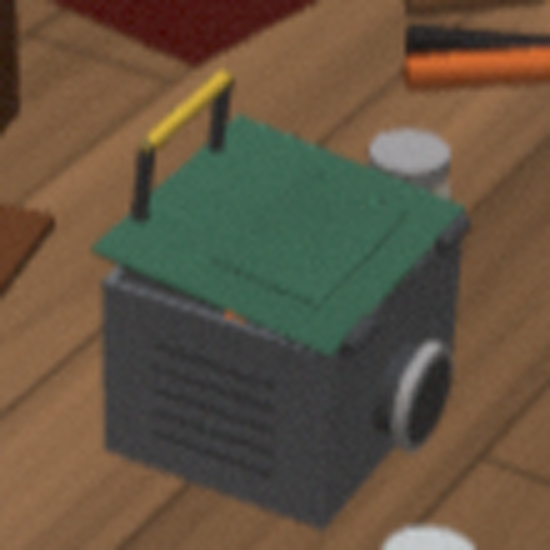

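View pics/s_l.png

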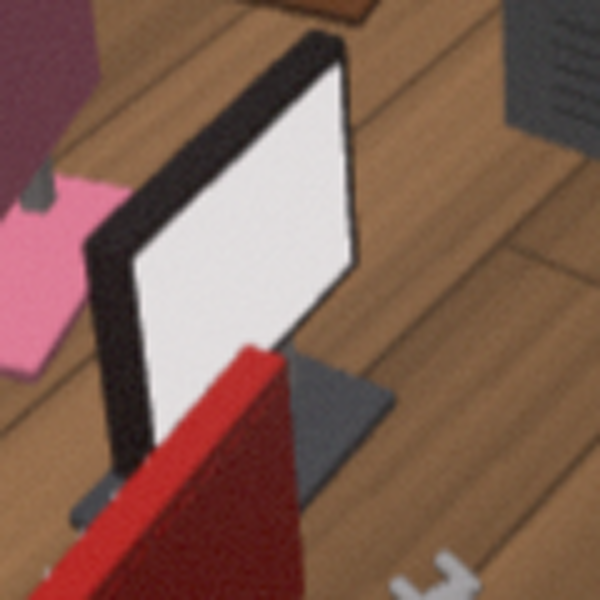

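View pics/d_h.png

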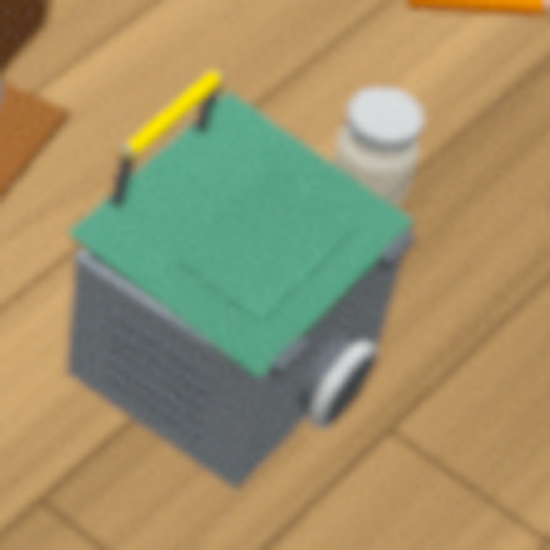

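View pics/d_l.png

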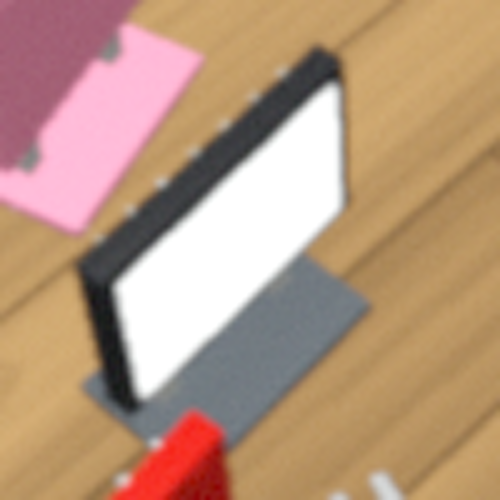

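```bash
cat > fit.py <<'E'
from h import *
from scipy.optimize import least_squares
C={n:env.calibration(n) for n in('scene','side')}
def px(u,v,ox,oy): return ((u+.5)/5-.5+ox,(v+.5)/5-.5+oy)
def T(x,y,a,p):
    c,s=np.cos(a),np.sin(a); return np.array([x+c*p[0]-s*p[1],y+s*p[0]+c*p[1],p[2]])
def flap(q,r,y,h): # r from hinge, h above underside
    return np.array([.075-r*np.cos(q)+h*np.sin(q)*1, y, .125+r*np.sin(q)+h*np.cos(q)])
H=[('scene',105,447,lambda q:(-.075,-.085,0)),('scene',325,525,lambda q:(.075,-.085,0)),
('scene',95,250,lambda q:flap(q,.158,-.087,.0025)),('scene',240,116,lambda q:flap(q,.158,.087,.005)),
('scene',333,352,lambda q:flap(q,0,-.087,.0025)),('scene',468,210,lambda q:flap(q,0,.087,.005)),
('scene',148,146,lambda q:flap(q,.15,-.045,.055)),('scene',228,77,lambda q:flap(q,.15,.045,.055)),
('side',70,375,lambda q:(-.075,-.085,0)),('side',240,487,lambda q:(.075,-.085,0)),
('side',72,233,lambda q:flap(q,.158,-.087,.0025)),('side',232,93,lambda q:flap(q,.158,.087,.005)),
('side',262,375,lambda q:flap(q,0,-.087,.0025)),('side',412,215,lambda q:flap(q,0,.087,.005)),
('side',131,148,lambda q:flap(q,.15,-.045,.055)),('side',215,76,lambda q:flap(q,.15,.045,.055))]
off={'scene':(260,125),'side':(280,130)}
def f(p):
    r=[]
    for n,u,v,g in H:
        a=px(u,v,*off[n]); b=proj(C[n],T(p[0],p[1],p[2],g(p[3]))); r+=[a[0]-b[0],a[1]-b[1]]
    return np.array(r)
if __name__=='__main__':
    s=min((least_squares(f,[.5,.1,a,.1],loss='soft_l1') for a in(0,1,-1,.5)),key=lambda s:s.cost)
    print('housing',s.x,s.cost); print(f(s.x).reshape(-1,2).round(1).tolist())
    L=[('scene',318,32,(-.022,.095,.225)),('scene',345,52,(0,.095,.225)),('scene',355,265,(0,.095,.075)),('scene',88,243,(-.022,-.095,.225)),('scene',115,475,(-.022,-.095,.075)),('scene',395,400,(.03,.08,.01)),('scene',72,522,(-.07,-.08,.006)),
    ('side',320,48,(-.022,.095,.225)),('side',342,68,(0,.095,.225)),('side',348,208,(0,.095,.075)),('side',82,267,(-.022,-.095,.225)),('side',108,287,(0,-.095,.225)),('side',133,408,(0,-.095,.075)),('side',370,306,(.03,.08,.01)),('side',85,385,(-.07,-.08,.006))]
    offl={'scene':(180,190),'side':(190,200)}
    def g(p):
        r=[]
        for n,u,v,q in L:
            a=px(u,v,*offl[n]); b=proj(C[n],T(*p,q)); r+=[a[0]-b[0],a[1]-b[1]]
        return np.array(r)
    s=min((least_squares(g,[.4,-.1,a],loss='soft_l1') for a in(0,1,-1,.5)),key=lambda s:s.cost)
    print('lamp',s.x,s.cost); print(g(s.x).reshape(-1,2).round(1).tolist())
    c=C['scene']
    print('can',onz(c,343,275,0),onz(c,345,237,.13),'jar lid',onz(c,260+408/5,125+148/5,.075),'sock',onz(c,146,318,.05), 'wr',onz(c,262,306,0),onz(c,306,345,0))
    c=C['side']
    print('can',onz(c,339,254,.13),'jar lid',onz(c,280+386/5,130+112/5,.075),'sock',onz(c,161,299,.05))
    print('pink',onz(C['scene'],180,172,.225),onz(C['scene'],200,168,.225),onz(C['scene'],164,223,.225))
    print('red', onz(C['scene'],238,266,.225),onz(C['scene'],185,322,.225))
    print('brown', onz(C['scene'],264,112,.225),onz(C['scene'],238,140,.225))
E
python3 fit.py
```

```text
housing [0.54931369 0.21656438 0.04764229 0.08903933] 4.249362513043566
[[-0.5, 0.2], [-0.4, -0.3], [0.4, -0.0], [-0.2, 0.8], [-0.3, 0.1], [-0.6, 1.8], [-0.2, -0.1], [0.4, -0.1], [0.5, 0.8], [0.3, -0.2], [0.8, -0.0], [0.4, 0.7], [0.2, 0.0], [-1.2, -0.5], [0.3, -0.8], [-0.1, -0.4]]
lamp [ 0.54739726 -0.19050215  0.07737028] 15.26635500093918
[[0.8, 1.6], [-1.3, 3.1], [-1.9, -0.3], [0.9, 0.4], [-0.2, -0.6], [-1.4, 1.4], [0.3, -0.1], [0.6, 1.2], [-1.0, 1.1], [-0.7, 0.0], [2.0, -0.2], [1.1, -1.0], [0.0, -3.3], [-0.7, 0.3], [1.1, -1.3]]
can [7.62931822e-01 3.66688351e-04 0.00000000e+00] [7.59658660e-01 7.56818699e-04 1.30000000e-01] jar lid [0.52129403 0.4174331  0.075     ] sock [ 0.47393524 -0.42392602  0.05      ] wr [ 0.64860115 -0.20755801  0.        ] [ 0.80378053 -0.24876263  0.        ]
can [0.75688352 0.00770755 0.13      ] jar lid [0.52193271 0.42121149 0.075     ] sock [ 0.46593082 -0.41784938  0.05      ]
pink [ 0.31925687 -0.10805461  0.225     ] [ 0.35081877 -0.0643855   0.225     ] [ 0.43474804 -0.28821568  0.225     ]
red [ 0.66705255 -0.3074703   0.225     ] [ 0.67754668 -0.48408868  0.225     ]
brown [0.30777684 0.28836127 0.225     ] [0.34547612 0.10746619 0.225     ]
```

```bash
cat >> h.py <<'E'
HX,HY,HA,HQ=.5493,.2166,.0476,.089
LX,LY,LA=.5474,-.1905,.077
def hpt(p,X=None):
    x,y,a=X or (HX,HY,HA)
    c,s=np.cos(a),np.sin(a); return np.array([x+c*p[0]-s*p[1],y+s*p[0]+c*p[1],p[2]])
def flap(q,r=.15,y=0,h=.055):
    return np.array([.075-r*np.cos(q)+h*np.sin(q), y, .125+r*np.sin(q)+h*np.cos(q)])
def to(tgt,az=None,grasp=True):
    "shift in tool axes mm to bring the grasp point to tgt; turn deg"
    s=env.state(); M=R.from_rotvec(s['eef_rot']).as_matrix(); p=s['ee_pos']-(env.tcp_to_grasp*M[:,2] if grasp else 0)
    d=M.T@(np.asarray(tgt)-p)*1000; a=np.arctan2(M[1,0],M[0,0])
    print('t',round(s['t'],2),'tool x az deg',round(np.degrees(a),1),'tilt',np.round(np.degrees(np.arccos(-M[2,2])),2),'grasp',p.round(4),'F',s['contact_force'].round(1),'open',round(s['opening'],4))
    t=None if az is None else round(np.degrees((a-az+np.pi/2)%np.pi-np.pi/2),1)
    print('shift mm',d.round(1),'turn',t)
E
python3 - <<'E'
from h import *
b=hpt(flap(HQ)); print(b); to(b,HA)
print(R.from_rotvec(env.state()['eef_rot']).as_matrix().round(3))
E
```

```text
[0.47986096 0.2132922  0.1931147 ]
t 0.15 tool x az deg 65.8 tilt 0.04 grasp [0.2148 0.4788 0.2497] F [-0.4 -0.3  0.6] open 0.0852
shift mm [-133.7  350.5   56.6] turn 63.1
[[ 0.409  0.912 -0.   ]
 [ 0.912 -0.409 -0.001]
 [-0.001 -0.    -1.   ]]
```

```bash
python3 -m handwheel '[[[0,0,-10],6.3],[[0,0,-10],6.3],[[0,0,-10],6.3],[[0,0,-10],6.3],[[0,0,-10],6.3],[[0,0,-10],6.3],[[0,0,-5],6.3],[[0,0,0],6.3],[[0,0,0],6.3],[[0,0,0],6.3]]' 100; python3 - <<'E'
from h import *
to(hpt(flap(HQ)),HA)
E
```

```text
t: 0.98
ee_pos: [0.2142, 0.4778, 0.297]
eef_rot: [3.136, 0.002, -0.005]
contact_force: [0.1, -0.5, -0.1]
opening: 0.0855
t 0.98 tool x az deg 0.1 tilt 0.36 grasp [0.2142 0.4779 0.3157] F [ 0.1 -0.5 -0.1] open 0.0855
shift mm [265.6 264.4 123. ] turn -2.6
```

```bash
python3 -m handwheel '[[[26,26,0],-0.3],[[26,26,0],-0.3],[[26,26,0],-0.3],[[26,26,0],-0.3],[[26,26,0],-0.3],[[26,26,0],-0.3],[[26,26,0],-0.3],[[26,26,0],-0.3],[[26,26,0],-0.3],[[26,26,0],0]]'; python3 - <<'E'
from h import *
b=hpt(flap(HQ)); to(b,HA)
c=env.calibration('wrist'); snap('wrist','w1.png'); snap('scene','sc1.png')
for y in(-.045,0,.045): print(proj(c,hpt(flap(HQ,y=y))))
E
```

```text
t: 1.82
ee_pos: [0.4835, 0.2142, 0.2955]
eef_rot: [3.135, 0.075, -0.01]
contact_force: [0.0, 0.4, 0.1]
opening: 0.0857
t 1.82 tool x az deg 2.8 tilt 0.48 grasp [0.4836 0.2143 0.3142] F [0.  0.4 0.1] open 0.0857
shift mm [ -3.    0.2 121.1] turn 0.0
(np.float64(273.05280761091007), np.float64(265.6296484938314))
(np.float64(272.8768607132297), np.float64(207.00711932345774))
(np.float64(272.6815545659965), np.float64(141.93441577327712))
```

View pics/w1.png

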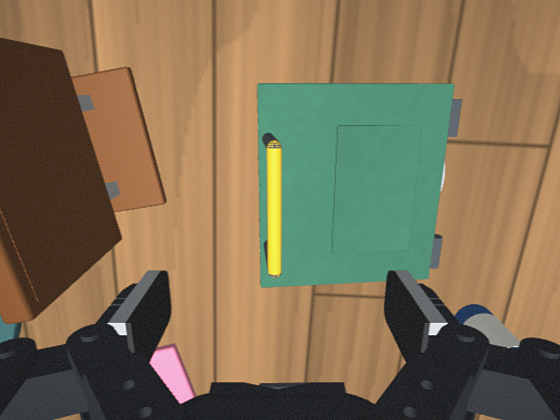

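View pics/sc1.png

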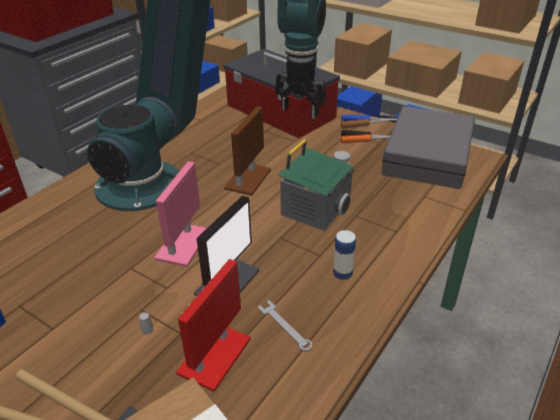

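```bash
python3 - <<'E'
from h import *
c=env.calibration('wrist'); print(np.array(c['extrinsics']).round(3))
for q in (.0,.089,.15):
  print(q,[np.round(proj(c,hpt(flap(q,y=y))),0).tolist() for y in(-.045,.045)],[np.round(proj(c,hpt(flap(q,r,y,.005))),0).tolist() for r,y in((.158,-.087),(.158,.087),(0,.087),(0,-.087))])
E
```

```text
[[ 0.999 -0.044 -0.005  0.484]
 [ 0.043  0.954  0.296  0.287]
 [-0.008 -0.296  0.955  0.436]
 [ 0.     0.     0.     1.   ]]
0.0 [[264.0, 256.0], [262.0, 137.0]] [[258.0, 275.0], [254.0, 76.0], [455.0, 75.0], [429.0, 275.0]]
0.089 [[271.0, 264.0], [269.0, 139.0]] [[259.0, 282.0], [254.0, 75.0], [456.0, 75.0], [429.0, 275.0]]
0.15 [[277.0, 269.0], [276.0, 141.0]] [[260.0, 288.0], [255.0, 75.0], [456.0, 75.0], [430.0, 275.0]]
```

```bash
python3 -m handwheel '[[[-2,2,20],0],[[0,2,20],0],[[0,0,20],0],[[0,0,20],0],[[0,0,15],0],[[0,0,15],0],[[0,0,7],0],[[0,0,0],0],[[0,0,0],0],[[0,0,0],0]]' 40; python3 - <<'E'
from h import *
b=hpt(flap(.11)); to(b,HA)
c=env.calibration('wrist'); snap('wrist','w2.png')
E
```

```text
t: 2.75
ee_pos: [0.4822, 0.2072, 0.1724]
eef_rot: [3.135, 0.063, -0.013]
contact_force: [-0.5, -0.5, -0.4]
opening: 0.0341
t 2.75 tool x az deg 2.3 tilt 0.61 grasp [0.4824 0.2073 0.1911] F [-0.5 -0.5 -0.4] open 0.0341
shift mm [-0.9 -6.1 -5.1] turn -0.4
```

View pics/w2.png

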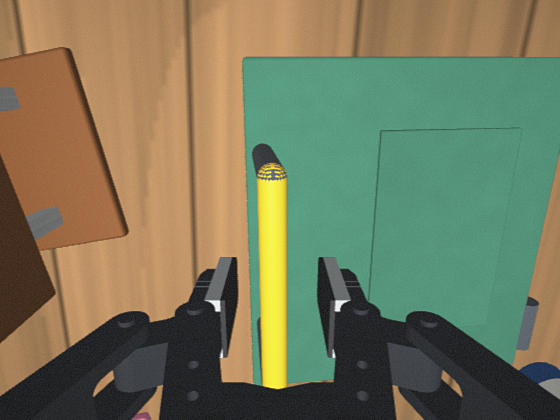

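```bash
python3 -m handwheel '[[[-1,0,-3],0],[[0,0,0],0],[[0,0,0],0],[[0,0,0],0],[[0,0,0],0],[[0,0,0],0],[[0,0,0],0],[[0,0,0],0],[[0,0,0],0],[[0,0,0],0]]' 0; python3 - <<'E'
from h import *
to(hpt(flap(.11)),HA)
HP=hpt(flap(.11))
s=env.state(); g=s['ee_pos']+[0,0,.0187]
# local in housing
d=g-np.array([HX,HY,0]); c_,s_=np.cos(HA),np.sin(HA); l=np.array([c_*d[0]+s_*d[1],-s_*d[0]+c_*d[1],d[2]]); v=l-[.075,0,.125]; print('local',l,'r',np.hypot(v[0],v[2]),'q',np.arctan2(v[2],-v[0])-np.arctan2(.055,.15))
snap('wrist','w3.png')
E
```

```text
t: 3.63
ee_pos: [0.4811, 0.2074, 0.1779]
eef_rot: [3.135, 0.063, -0.011]
contact_force: [0.5, -0.4, -2.4]
opening: 0.0075
t 3.63 tool x az deg 2.3 tilt 0.53 grasp [0.4813 0.2075 0.1966] F [ 0.5 -0.4 -2.4] open 0.0075
shift mm [ 0.3 -5.9  0.5] turn -0.4
local [-0.06851898 -0.00594829  0.1966343 ] r 0.16040314670202988 q 0.11150476469231829
```

View pics/w3.png

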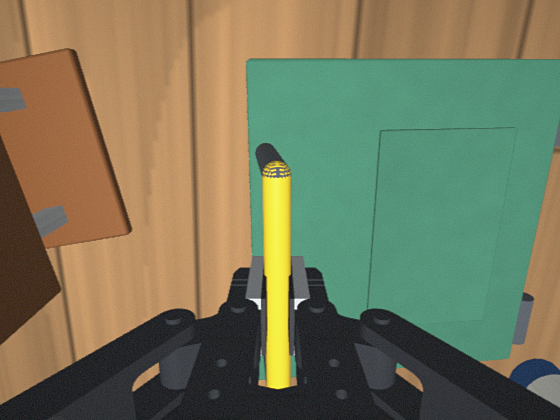

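```bash
cat >> h.py <<'E'
def qnow(X=None):
    x,y,a=X or (HX,HY,HA)
    s=env.state(); M=R.from_rotvec(s['eef_rot']).as_matrix(); g=s['ee_pos']-env.tcp_to_grasp*M[:,2]
    d=g-np.array([x,y,0]); c_,s_=np.cos(a),np.sin(a); l=np.array([c_*d[0]+s_*d[1],-s_*d[0]+c_*d[1],d[2]]); v=l-[.075,0,.125]
    q=np.arctan2(v[2],-v[0])-np.arctan2(.055,.15); print('local',l.round(4),'r',np.hypot(v[0],v[2]).round(4),'q',q.round(3),'F',s['contact_force'].round(1),'open',s['opening'],'t',s['t'])
    return q
def arc(q0,q1,n):
    P=[flap(q)*1000 for q in np.linspace(q0,q1,n+1)]
    print([[ [round(float((b-a)[0]),1),0,round(-float((b-a)[2]),1)],0] for a,b in zip(P,P[1:])])
E
python3 -c "
from h import *
q=qnow(); arc(q,q+.7,10)"
```

```text
local [-0.0684 -0.0059  0.1966] r 0.1603 q 0.112 F [ 0.9 -0.2 -3. ] open 0.007699832041230644 t 3.6833
[[[5.3, 0, -9.8], 0], [[6.0, 0, -9.4], 0], [[6.7, 0, -9.0], 0], [[7.3, 0, -8.5], 0], [[7.8, 0, -8.0], 0], [[8.4, 0, -7.4], 0], [[8.9, 0, -6.8], 0], [[9.3, 0, -6.2], 0], [[9.7, 0, -5.5], 0], [[10.1, 0, -4.8], 0]]
```

```bash
python3 -m handwheel '[[[5,0,-10],0],[[6,0,-9.5],0],[[6.5,0,-9],0],[[7,0,-8.5],0],[[8,0,-8],0],[[8.5,0,-7.5],0],[[9,0,-7],0],[[9.5,0,-6],0],[[9.5,0,-5.5],0],[[10,0,-5],0]]'; python3 - <<'E'
from h import *
q=qnow(); arc(q,q+.6,10); to(hpt(flap(q)),HA); snap('scene','sc2.png')
E
```

```text
t: 4.52
ee_pos: [0.5556, 0.211, 0.2536]
eef_rot: [3.135, 0.066, -0.037]
contact_force: [-6.2, -0.8, 2.5]
opening: 0.0078
local [ 0.0065 -0.0058  0.2723] r 0.1625 q 0.784 F [-6.2 -0.8  2.5] open 0.007794712266803224 t 4.5167
[[[8.8, 0, -3.8], 0], [[9.0, 0, -3.2], 0], [[9.2, 0, -2.7], 0], [[9.3, 0, -2.1], 0], [[9.5, 0, -1.6], 0], [[9.5, 0, -1.0], 0], [[9.6, 0, -0.4], 0], [[9.6, 0, 0.1], 0], [[9.6, 0, 0.7], 0], [[9.5, 0, 1.3], 0]]
t 4.52 tool x az deg 2.4 tilt 1.4 grasp [0.556  0.2111 0.2723] F [-6.2 -0.8  2.5] open 0.0078
shift mm [ 1.2 -5.8  2.4] turn -0.3
```

View pics/sc2.png

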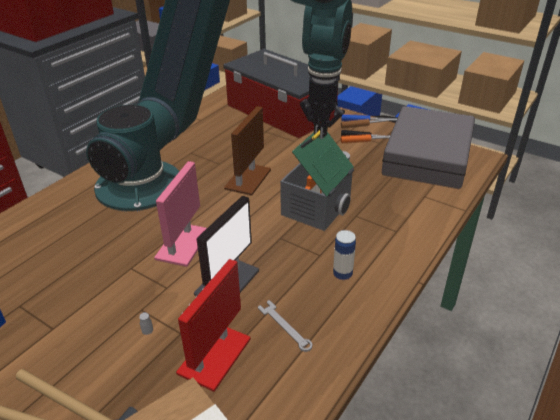

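```bash
python3 -m handwheel '[[[9,0,-2.5],0],[[9,0,-2.5],0],[[9.5,0,-2],0],[[9.5,0,-2],0],[[9.5,0,-1.5],0],[[9.5,0,-0.5],0],[[9.5,0,0],0],[[9.5,0,0.5],0],[[9.5,0,1],0],[[9.5,0,1.5],0]]'; python3 - <<'E'
from h import *
q=qnow(); arc(q,1.75,7); to(hpt(flap(q)),HA)
E
```

```text
t: 5.4
ee_pos: [0.648, 0.2155, 0.2695]
eef_rot: [3.137, 0.068, -0.038]
contact_force: [0.5, 0.6, 18.6]
opening: 0.0078
local [ 0.099  -0.0057  0.2882] r 0.165 q 1.365 F [ 0.5  0.6 18.6] open 0.007782505478953868 t 5.4
[[[8.6, 0, 1.5], 0], [[8.6, 0, 2.0], 0], [[8.4, 0, 2.5], 0], [[8.3, 0, 2.9], 0], [[8.1, 0, 3.4], 0], [[7.9, 0, 3.8], 0], [[7.7, 0, 4.2], 0]]
t 5.4 tool x az deg 2.5 tilt 1.42 grasp [0.6484 0.2156 0.2882] F [ 0.5  0.6 18.6] open 0.0078
shift mm [-0.7 -5.7  5.2] turn -0.2
```

```bash
python3 - <<'E'
from h import *
a=snap('scene','sc3.png'); b=snap('wrist','w4.png'); d=snap('side','d3.png')
cv2.imwrite('pics/sc3c.png',cv2.resize(a[60:240,230:410],None,fx=3,fy=3,interpolation=2))
cv2.imwrite('pics/d3c.png',cv2.resize(d[80:240,260:420],None,fx=3,fy=3,interpolation=2))
qnow()
E
```

```text
local [ 0.1002 -0.0057  0.2883] r 0.1652 q 1.372 F [3.2 0.1 4.7] open 0.0073428330421175594 t 5.55
```

View pics/sc3c.png

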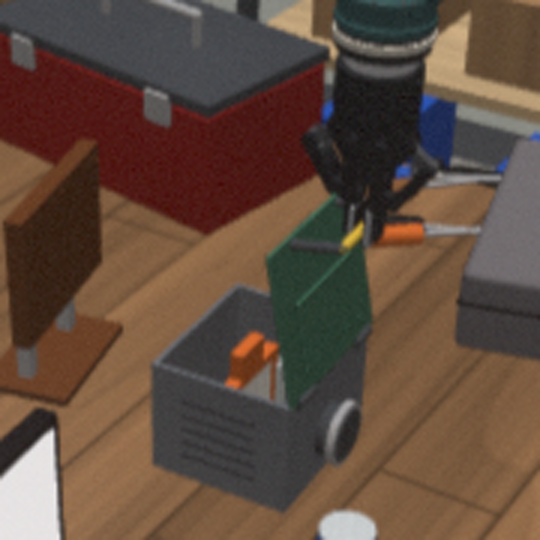

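View pics/w4.png

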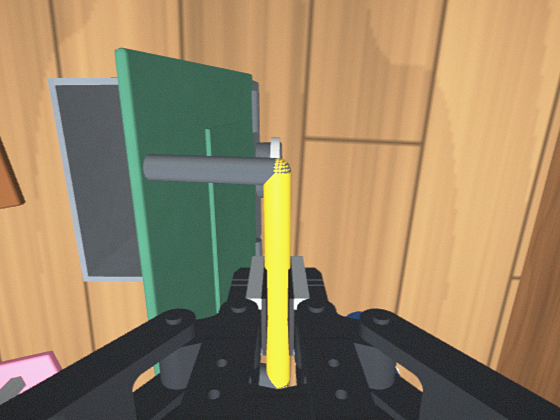

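View pics/d3c.png

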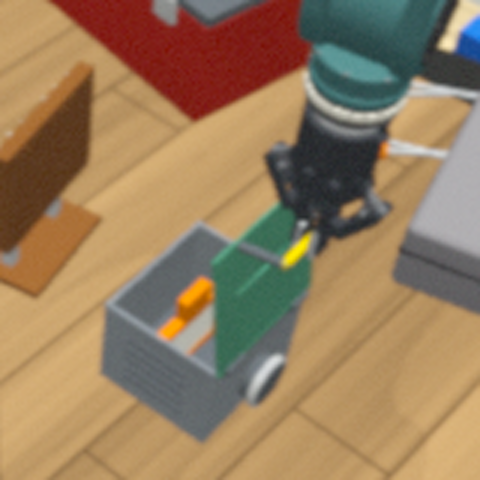

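```bash
python3 -m handwheel '[[[7.5,0,2.5],0],[[7.5,0,2.5],0],[[7.5,0,3],0],[[7.5,0,3],0],[[7.5,0,3.5],0],[[7.5,0,3.5],0],[[5,0,3],0],[[0,0,0],0],[[0,0,0],0],[[0,0,0],0]]'; python3 - <<'E'
from h import *
q=qnow(); to(hpt(flap(q)),HA)
a=snap('scene','sc4.png'); b=snap('wrist','w5.png')
cv2.imwrite('pics/sc4c.png',cv2.resize(a[60:240,230:410],None,fx=3,fy=3,interpolation=2))
E
```

```text
t: 6.38
ee_pos: [0.7031, 0.2183, 0.252]
eef_rot: [3.14, 0.068, -0.024]
contact_force: [-2.9, 0.4, 3.7]
opening: 0.0073
local [ 0.1539 -0.0057  0.2707] r 0.1657 q 1.716 F [-2.9  0.4  3.7] open 0.007269937849318268 t 6.3833
t 6.38 tool x az deg 2.5 tilt 0.86 grasp [0.7033 0.2183 0.2707] F [-2.9  0.4  3.7] open 0.0073
shift mm [-2.8 -5.6  5.3] turn -0.2
```

View pics/sc4c.png

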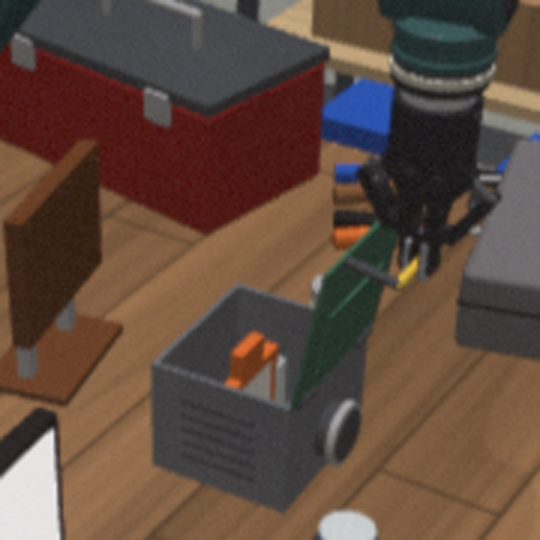

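View pics/w5.png

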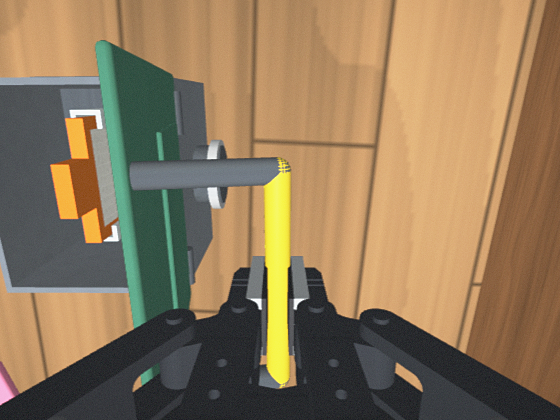

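```bash
python3 -m handwheel '[[[0,0,0],0],[[0,0,0],0],[[0,0,0],0],[[0,0,0],0],[[0,0,-5],0],[[0,0,-10],0],[[0,0,-20],0],[[0,0,-20],0],[[0,0,-20],0],[[0,0,-10],0]]' 25; python3 - <<'E'
from h import *
to(hpt((-.015,-.004,.103)),HA)
a=snap('scene','sc5.png'); b=snap('wrist','w6.png')
cv2.imwrite('pics/sc5c.png',cv2.resize(a[60:240,230:410],None,fx=3,fy=3,interpolation=2))
E
```

```text
t: 7.32
ee_pos: [0.7018, 0.2179, 0.3388]
eef_rot: [3.139, 0.068, -0.025]
contact_force: [1.1, 0.6, 1.6]
opening: 0.0212
t 7.32 tool x az deg 2.5 tilt 0.93 grasp [0.7021 0.2179 0.3575] F [1.1 0.6 1.6] open 0.0212
shift mm [-163.5   -1.5  257.2] turn -0.3
```

View pics/sc5c.png

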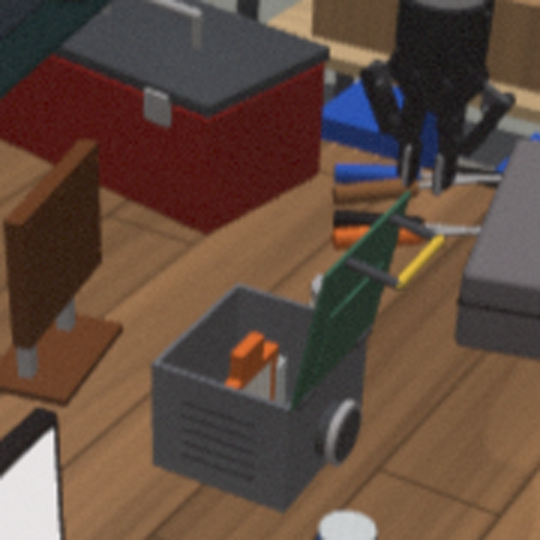

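View pics/w6.png

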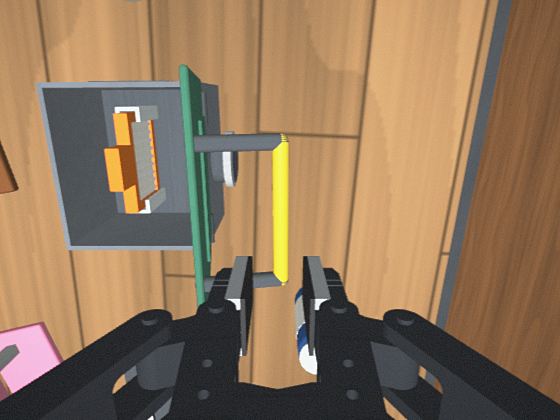

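```bash
python3 -m handwheel '[[[-10,0,0],0],[[-20,0,0],0],[[-20,0,0],0],[[-20,0,0],0],[[-20,0,0],0],[[-20,0,0],0],[[-20,0,0],0],[[-20,0,0],0],[[-10,0,0],0],[[-3.5,0,0],0]]' 50; python3 - <<'E'
from h import *
to(hpt((-.015,-.004,.103)),HA)
c=env.calibration('wrist')
b=snap('wrist','w7.png')
cv2.imwrite('pics/w7c.png',cv2.resize(b[80:280,180:380],None,fx=3,fy=3,interpolation=2))
for z in(.118,):
  for x in(-.022,-.008):
    for y in (-.022,.022): print(x,y,np.round(proj(c,hpt((x,y,z))),1))
E
```

```text
t: 8.25
ee_pos: [0.5297, 0.2089, 0.3221]
eef_rot: [3.137, 0.067, -0.039]
contact_force: [-0.9, -1.2, 0.3]
opening: 0.0426
t 8.25 tool x az deg 2.4 tilt 1.44 grasp [0.5302 0.209  0.3408] F [-0.9 -1.2  0.3] open 0.0426
shift mm [ 10.4  -3.4 237.6] turn -0.3
-0.022 -0.022 [280.5 191.1]
-0.022 0.022 [280.4 145.7]
-0.008 -0.022 [294.9 191.1]
-0.008 0.022 [295.3 145.7]
```

View pics/w7c.png

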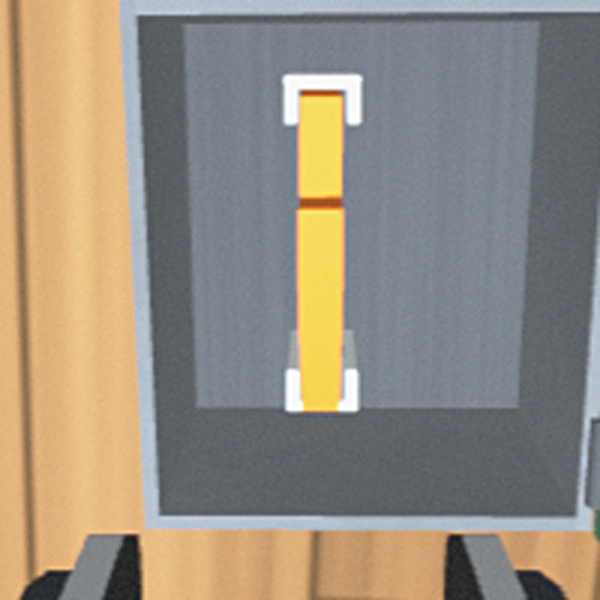

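```bash
python3 -m handwheel '[[[3,-1,10],-0.3],[[3,-1,20],0],[[3,-1,20],0],[[1.5,-0.5,20],0],[[0,0,20],0],[[0,0,20],0],[[0,0,20],0],[[0,0,15],0],[[0,0,10],0],[[0,0,0],0]]'; python3 - <<'E'
from h import *
to(hpt((-.015,-.0035,.108)),HA)
c=env.calibration('wrist')
b=snap('wrist','w8.png')
E
```

```text
t: 9.13
ee_pos: [0.5352, 0.2106, 0.1504]
eef_rot: [3.136, 0.073, -0.046]
contact_force: [0.8, -0.0, -0.1]
opening: 0.0428
t 9.13 tool x az deg 2.7 tilt 1.71 grasp [0.5357 0.2107 0.1691] F [ 0.8 -0.  -0.1] open 0.0428
shift mm [ 0.7 -2.  61.1] turn -0.1
```

View pics/w8.png

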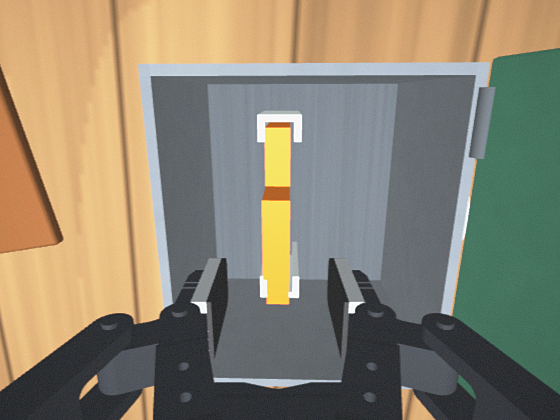

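```bash
python3 -m handwheel '[[[0,-1,10],0],[[0,-1,10],0],[[0,0,10],0],[[0,0,10],0],[[0,0,8],0],[[0,0,5],0],[[0,0,3],0],[[0,0,2],0],[[0,0,0],0],[[0,0,0],0]]' 40; python3 - <<'E'
from h import *
to(hpt((-.015,-.0035,.108)),HA)
b=snap('wrist','w9.png')
E
```

```text
t: 10.02
ee_pos: [0.5364, 0.2127, 0.0921]
eef_rot: [3.137, 0.072, -0.038]
contact_force: [-0.6, -0.1, 1.0]
opening: 0.0341
t 10.02 tool x az deg 2.6 tilt 1.39 grasp [0.5368 0.2128 0.1108] F [-0.6 -0.1  1. ] open 0.0341
shift mm [-2.3  0.2  2.9] turn -0.1
```

View pics/w9.png

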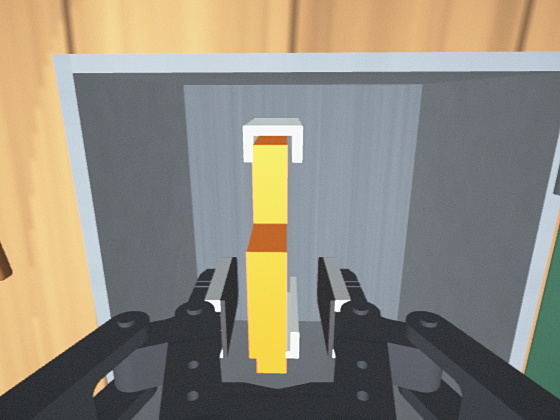

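```bash
python3 -m handwheel '[[[-2,0,2],0],[[-1,0,1],0],[[0,0,0],0],[[0,0,0],0],[[0,0,0],0],[[0,0,0],0],[[0,0,0],0],[[0,0,0],0],[[0,0,0],0],[[0,0,0],0]]' 40; python3 -m handwheel '[[[0,0,0],0],[[0,0,0],0],[[0,0,0],0],[[0,0,0],0],[[0,0,0],0],[[0,0,0],0],[[0,0,0],0],[[0,0,0],0],[[0,0,0],0],[[0,0,0],0]]' 0; python3 - <<'E'
from h import *
to(hpt((-.015,-.0035,.108)),HA)
b=snap('wrist','w10.png')
E
```

```text
t: 10.9
ee_pos: [0.5337, 0.2127, 0.0902]
eef_rot: [3.137, 0.072, -0.034]
contact_force: [-0.5, -0.5, -0.1]
opening: 0.0343
t: 11.73
ee_pos: [0.534, 0.2127, 0.0904]
eef_rot: [3.138, 0.072, -0.033]
contact_force: [0.2, 0.2, 0.2]
opening: 0.013
t 11.73 tool x az deg 2.6 tilt 1.22 grasp [0.5344 0.2128 0.1091] F [0.2 0.2 0.2] open 0.013
shift mm [0.1 0.4 1.1] turn -0.1
```

View pics/w10.png

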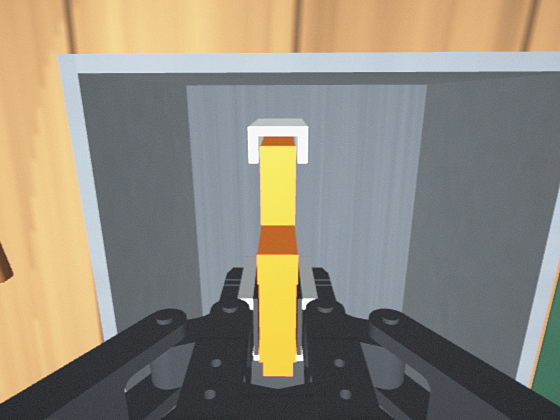

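```bash
python3 -m handwheel '[[[0,0,-4],0],[[0,0,-8],0],[[0,0,-15],0],[[0,0,-20],0],[[0,0,-20],0],[[0,0,-20],0],[[0,0,-20],0],[[0,0,-20],0],[[0,0,-15],0],[[0,0,-10],0]]' 0; python3 - <<'E'
from h import *
to(hpt((.075,0,.211),(LX,LY,LA)),LA)
to((.534,.03,.265),HA)
b=snap('wrist','w11.png'); a=snap('scene','sc6.png')
to(hpt((.075,0,.211),(LX,LY,LA)),LA)
E
```

```text
t: 12.62
ee_pos: [0.5354, 0.2127, 0.2522]
eef_rot: [3.137, 0.072, -0.038]
contact_force: [0.5, -0.0, -1.2]
opening: 0.0132
t 12.62 tool x az deg 2.6 tilt 1.41 grasp [0.5358 0.2128 0.2709] F [ 0.5 -0.  -1.2] open 0.0132
shift mm [ 69.4 400.9  59.6] turn -1.8
t 12.62 tool x az deg 2.6 tilt 1.41 grasp [0.5358 0.2128 0.2709] F [ 0.5 -0.  -1.2] open 0.0132
shift mm [-10.1 182.5   6.7] turn -0.1
t 12.72 tool x az deg 2.6 tilt 1.32 grasp [0.5363 0.2129 0.2709] F [-0.  -0.7 -1.7] open 0.0132
shift mm [ 68.8 401.   59.5] turn -1.8
```

View pics/w11.png

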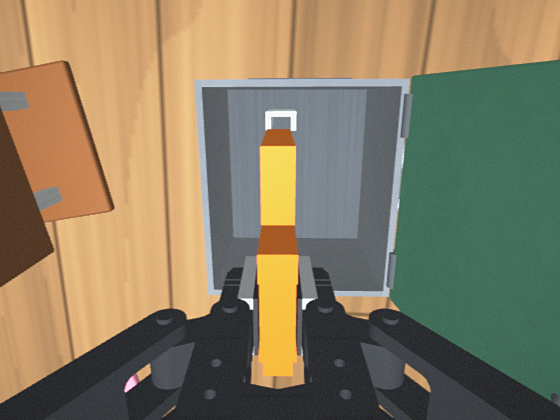

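View pics/sc6.png

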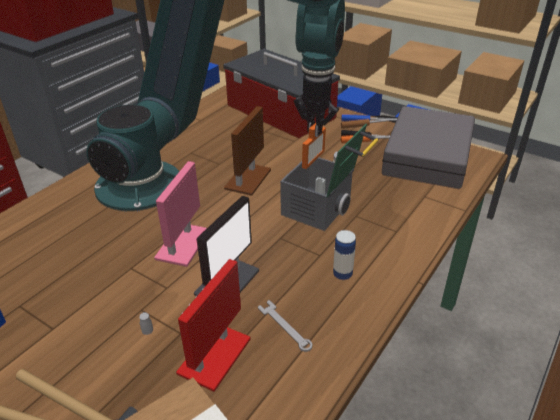

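```bash
python3 -m handwheel '[[[0,6,0],0],[[0,14,0],0],[[0,20,0],0],[[0,22,0],0],[[0,24,0],0],[[0,24,0],0],[[0,24,0],0],[[0,22,0],0],[[0,16,0],-1],[[0,8,0],-1]]' 0; python3 - <<'E'
from h import *
to(hpt((.075,.215,.26),(LX,LY,LA)),LA)
to(hpt((.075,0,.211),(LX,LY,LA)),LA)
E
```

```text
t: 13.55
ee_pos: [0.5391, 0.0181, 0.245]
eef_rot: [3.134, 0.131, -0.055]
contact_force: [-0.6, -0.3, -1.0]
opening: 0.0128
t 13.55 tool x az deg 4.8 tilt 2.03 grasp [0.5398 0.0182 0.2637] F [-0.6 -0.3 -1. ] open 0.0128
shift mm [66.7 -5.8  1.3] turn 0.4
t 13.55 tool x az deg 4.8 tilt 2.03 grasp [0.5398 0.0182 0.2637] F [-0.6 -0.3 -1. ] open 0.0128
shift mm [ 67.  209.   50.9] turn 0.4
```

```bash
python3 -m handwheel '[[[4,0,0],0],[[8,0,0],0],[[10,0,0],0],[[10,0,0],0],[[10,0,0],0],[[10,0,0],0],[[8,0,0],0],[[6,0,0],0],[[2,0,0],0],[[0,0,0],0]]' 0; python3 - <<'E'
from h import *
to(hpt((.075,0,.211),(LX,LY,LA)),LA)
a=snap('scene','sc7.png');b=snap('side','d7.png')
cv2.imwrite('pics/sc7c.png',cv2.resize(a[120:320,180:380],None,fx=3,fy=3,interpolation=2))
cv2.imwrite('pics/d7c.png',cv2.resize(b[100:300,180:380],None,fx=3,fy=3,interpolation=2))
E
```

```text
t: 14.38
ee_pos: [0.6128, 0.0237, 0.237]
eef_rot: [3.135, 0.128, -0.065]
contact_force: [-0.5, -0.7, -1.4]
opening: 0.013
t 14.38 tool x az deg 4.7 tilt 2.39 grasp [0.6136 0.0238 0.2557] F [-0.5 -0.7 -1.4] open 0.013
shift mm [ -6.5 208.5  45.3] turn 0.3
```

View pics/sc7c.png

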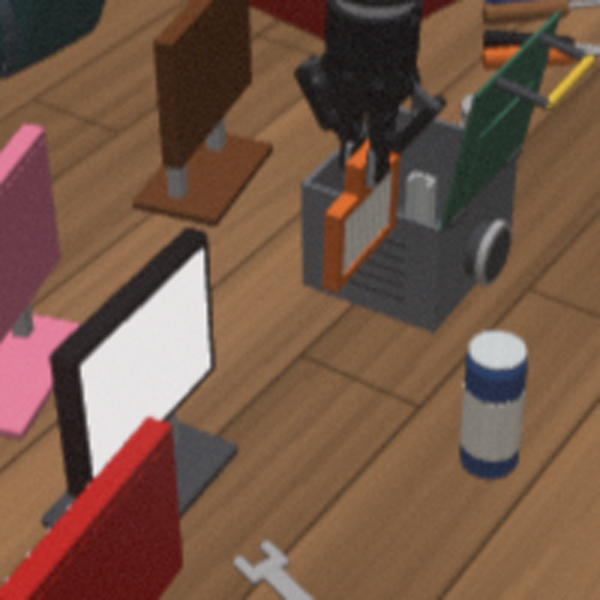

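View pics/d7c.png

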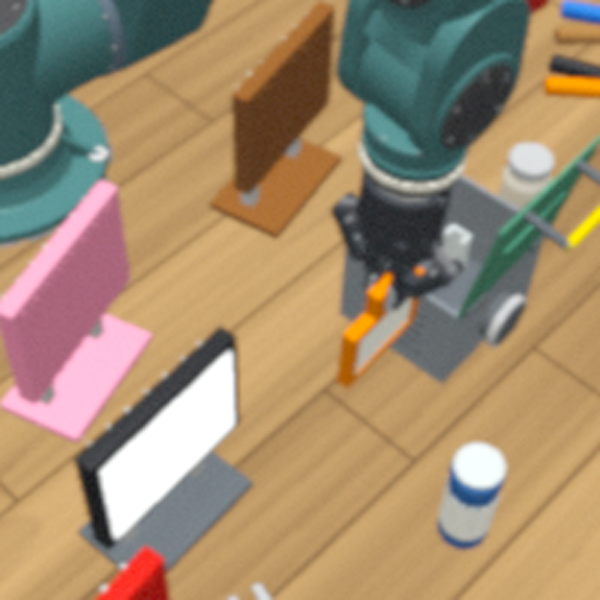

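```bash
python3 -m handwheel '[[[0,6,0],0],[[-1,12,2],0],[[-1,18,3],0],[[-1,22,4],0],[[-1,24,5],0],[[-1,24,5],0],[[-1,24,5],0],[[0,22,5],0],[[0,16,4],0],[[0,8,2],0]]' 0; python3 - <<'E'
from h import *
to(hpt((.075,0,.211),(LX,LY,LA)),LA)
a=snap('scene','sc8.png')
cv2.imwrite('pics/sc8c.png',cv2.resize(a[160:320,150:330],None,fx=4,fy=4,interpolation=2)[:600])
E
```

```text
t: 15.32
ee_pos: [0.6154, -0.1667, 0.2036]
eef_rot: [3.133, 0.128, -0.06]
contact_force: [-0.7, -0.5, -1.8]
opening: 0.013
t 15.32 tool x az deg 4.7 tilt 2.23 grasp [ 0.6161 -0.1666  0.2223] F [-0.7 -0.5 -1.8] open 0.013
shift mm [ 5.  18.6 11.2] turn 0.3
```

View pics/sc8c.png

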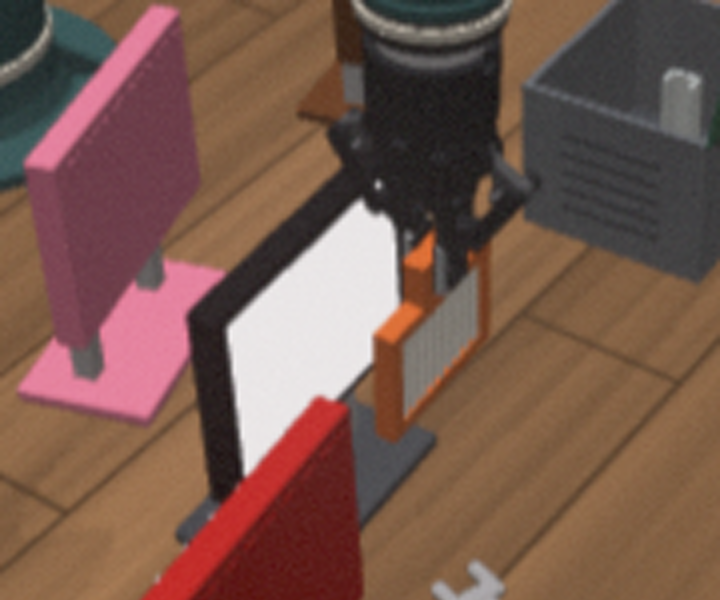

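```bash
python3 - <<'E'
from h import *
c=env.calibration('scene')
for z in (.2,.22,.24,.26,.28,.3): print(z,np.round(proj(c,(.56,-.17,z)),0), np.round(onz(c,150+350/4,160+145/4,z),3))
a=cv2.imread('pics/sc8.png')
L=(LX,LY,LA)
big=cv2.resize(a,None,fx=4,fy=4,interpolation=2)
for p in [(0,.095,.225),(0,-.095,.225),(0,.095,.075),(0,-.095,.075),(-.022,-.095,.225),(-.022,.095,.225),(.03,.08,.012),(-.07,-.08,.012),(-.022,-.095,.075)]:
    u,v=proj(c,hpt(p,L)); cv2.circle(big,(int(u*4+2),int(v*4+2)),4,(0,255,0),1)
s=env.state(); G=s['ee_pos']+[0,0,.0187-.1011]
for p in [(.007,-.055,0),(.007,.055,0),(.007,-.055,.08),(-.007,-.055,.08),(.007,.055,.08)]:
    u,v=proj(c,hpt(p,(G[0],G[1],.082))+[0,0,G[2]]); cv2.circle(big,(int(u*4+2),int(v*4+2)),4,(255,0,255),1)
cv2.imwrite('pics/ov.png',big[640:1240,600:1320])
E
```

```text
0.2 [238. 223.] [ 0.491 -0.084  0.2  ]
0.22 [238. 217.] [ 0.508 -0.105  0.22 ]
0.24 [237. 210.] [ 0.526 -0.126  0.24 ]
0.26 [237. 203.] [ 0.544 -0.147  0.26 ]
0.28 [236. 196.] [ 0.562 -0.168  0.28 ]
0.3 [236. 189.] [ 0.58 -0.19  0.3 ]
```

View pics/ov.png

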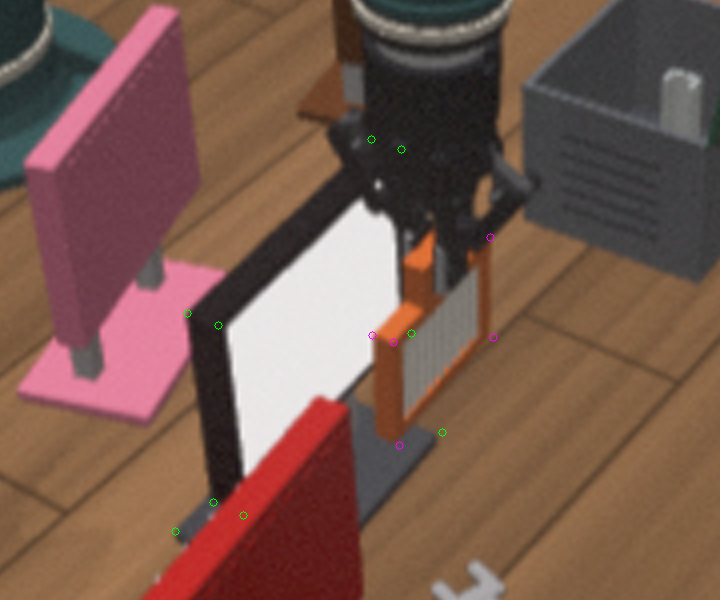

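```bash
python3 -m handwheel '[[[1,4,2],0],[[1,5,3],0],[[1,4,3],0],[[0,3,2],0],[[0,2,1],0],[[0,0,0],0],[[0,0,0],0],[[0,0,0],0],[[0,0,0],0],[[0,0,0],0]]' 0; python3 - <<'E'
from h import *
to(hpt((.075,0,.211),(LX,LY,LA)),LA)
a=snap('scene','sc9.png');b=snap('side','d9.png')
cv2.imwrite('pics/sc9c.png',cv2.resize(a[120:320,180:380],None,fx=3,fy=3,interpolation=2))
cv2.imwrite('pics/d9c.png',cv2.resize(b[120:320,180:380],None,fx=3,fy=3,interpolation=2))
E
```

```text
t: 16.2
ee_pos: [0.6194, -0.1851, 0.1921]
eef_rot: [3.133, 0.13, -0.06]
contact_force: [0.9, 0.7, -1.0]
opening: 0.0134
t 16.2 tool x az deg 4.8 tilt 2.21 grasp [ 0.6201 -0.1849  0.2108] F [ 0.9  0.7 -1. ] open 0.0134
shift mm [ 2.1 -0.  -0.3] turn 0.3
```

View pics/sc9c.png

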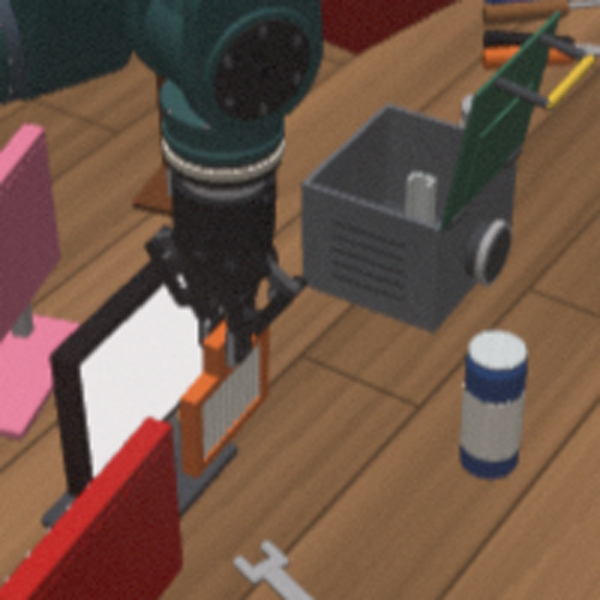

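View pics/d9c.png

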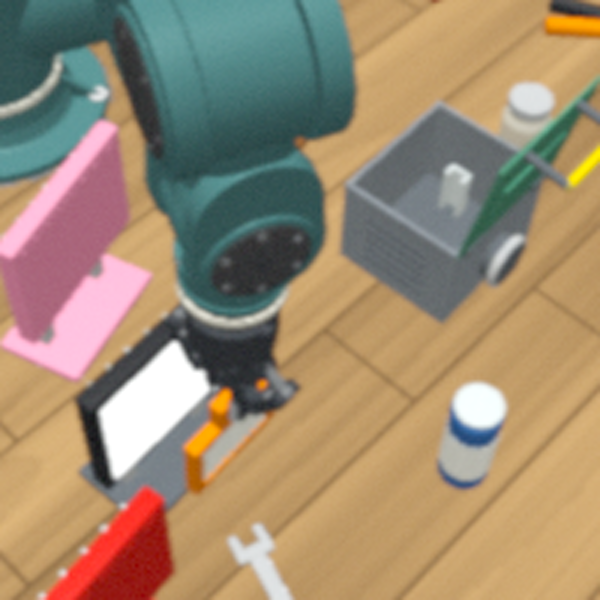

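```bash
python3 -m handwheel '[[[0,0,0],0],[[0,0,0],0],[[0,0,0],0],[[0,0,0],0],[[0,0,0],0],[[0,0,0],0],[[0,0,0],0],[[0,0,0],0],[[0,0,0],0],[[0,0,0],0]]' 0; python3 - <<'E'
from h import *
to(hpt((.075,0,.211),(LX,LY,LA)),LA); print(env.state()['joint_vel'].round(4))
print(env.sign_off())
E
```

```text
t: 17.13
ee_pos: [0.6194, -0.1851, 0.1923]
eef_rot: [3.133, 0.13, -0.059]
contact_force: [0.3, -0.7, -0.9]
opening: 0.0127
t 17.13 tool x az deg 4.8 tilt 2.19 grasp [ 0.6201 -0.1849  0.211 ] F [ 0.3 -0.7 -0.9] open 0.0127
shift mm [ 2.1 -0.  -0.1] turn 0.3
[-0.0005 -0.0001 -0.0009  0.0012  0.0002  0.0015]
the job is handed in; nothing more can be done
None
```

I swung the flap open by its bar to about 1.7 rad and released it there. Then I drew the filter plate out by its tab and carried it around to the lamp. I handed the job in at 17 s with the plate still in the gripper.

- **Plate position:** by my estimate it is about 73 mm out from the lit face and within a few millimetres of its centre. It is about 0.3° off square and the tool was tilted about 2°. The fingers were stopped on the tab at about 13 mm and the joints were still.
- **Scene:** the last pictures show the flap still leaning back and the plate clear of the lamp. The oil can and jar look where they started, and so does the part of the wrench in view. I did not recheck the socket, but nothing went near it.
- **What did not agree:** the camera fit of the lamp had residuals of up to about 3 pixels, roughly 5 to 7 mm. The wrist view put the housing about 4 mm to the −y side of the fit, and I corrected for that when gripping the tab. The wrist force briefly read 19 N while the flap was swinging. All of this is well inside the limits.

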